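# Slacken the plate nut on the twin polisher

## Task

The larger of the two polishing plates on the grey bench polisher is due for changing: slacken the T-shaped nut at its centre by about a sixth of a turn (60 degrees), from where it stands now, and let go of it. One nut has a left-hand thread and the other a right-hand thread, and nothing shows which is which, so try it and feel which way it gives. Leave the nut of the smaller plate alone and the stone-topped knob standing where it is beside the polisher.

Things in the scene. Friction and masses are not known exactly. Their poses are not given: they have to be found in the camera images.
- large_grip (a point): Middle of the upright bar (56 long, 12 thick, 26 mm high) of the steel T-nut on the LARGER plate (pale felt, 156 mm across, top 67 mm above the table, on a grey housing 190 x 410 x 55 mm). On the turning axis, 30 mm above the plate; the bar spans 17 to 43 mm above it, on a 10 mm stem over a hub 28 wide, 8 high. x along the bar, y across its thickness, z up; turns with the nut. Grip from above, across y.
- large_nut (a joint): Turn of that nut about its vertical axis, rad: 0 at the start (tight), growing anticlockwise seen from above. One way it is hard against its seat and will not budge; the other way it turns stiffly (0.12 N m of drag) at least 1.6 rad and stays where left. Which way is free, + or -, changes from run to run and cannot be seen. It does not rise as it turns.
- small_nut (a joint): Turn of the identical nut on the smaller plate (104 mm across, centre 200 mm from the larger plate's, on the other half of the same housing), rad, 0 at the start. To be left alone; its free direction is opposite to the large plate's nut.
- stone_knob_mid (a point): Half-way up a loose cabinet knob standing on the table on the robot's side of the polisher, clear of it: brass foot 34 mm across under a dark stone ball 40 mm across, 56 mm high in all; this point is 28 mm above its underside, z up. To be left standing.
Things that resemble listed ones, but are neither listed nor needed, are in the scene too. Leave any red look-alike of the part that bears stone_knob_mid alone.

How it is judged:
By the outcome, as a careful person would: the job done as asked, in the order asked, and still so for the second after the job is handed in, with the robot touching nothing.
It also fails if it takes over 35 s, if anything falls off the work surface, if the arm or the gripper's body presses on something with over 40 N, if the wrist force passes 120 N, or if a joint passes its speed limit or range.

## Robot

A 7-joint arm with a two-finger parallel gripper is mounted at the origin on the work surface. World frame = base frame: x ahead of the robot, y to its left, z up, the work surface at z = 0. Lengths are in mm, angles in rad, forces in N, time in s.
With the tool pointing down it reaches from about 400 to 900 mm from the base axis. Payload 5.5 kg.
Tool frame: the origin (TCP) lies midway between the tips of the shut fingers; the grasp point (between the pads) lies 19 mm behind it; z points along the fingers, y is the direction in which the jaws open and shut (so a half turn about z gives the same grasp; the last joint's range is limited). The gripper opens to 85 mm and grips with 20 to 120 N. Pads are 22 mm wide; open, the fingers measure 114 mm over their backs; the gripper's body (76 mm by 85 mm) begins 54 mm behind the grasp point. The pads swing forward as they close: fully open they stand 13 mm farther back than shut.
Start: joints at [-0.87, 0.501, -0.427, 1.55, 0.221, 1.138, -0.21], TCP at [275.53, 588.713, 231.31] pointing down, gripper open.
Joint ranges: [-2.88, 2.88], [-0.31, 2.03], [-1.54, 1.56], [0.2, 2.42], [-1.41, 4.55], [0.19, 2.02], [-2.57, 2.57]. Speed limits (rad/s): [2.57, 2.57, 3.14, 3.14, 3.14, 3.14, 3.14].

## Interface

Orientations are given as a 3x3 rotation matrix whose columns are the frame's x, y, z axes.
In Python, from rig import readout, imaging, finish_job gives the robot as it stands.
- The arm moves only by the shell command python3 -m crank 'ROWS' [FORCE]. ROWS is a JSON object of lists of equal length, an entry for each row: "linear": the shift along the tool's x, y, z in cm, a list of three; "rot": the turn, a rotation vector about the tool's x, y, z in rad, a list of three; "gripper": the finger opening in cm, from 0 to 8.54. A call has 1 to 10 rows; each row is the pose to reach, as a shift and turn from the pose measured when the call began, along the tool's axes at that moment; what a row does not reach only later rows make up. A row lasts 1/12 s, in which the tool goes at most 41.7 mm and 7.16 degrees, less where a joint would pass 70% of its speed; a pose out of reach is approached as far as the arm can. A call with a gripper value outside its range is refused whole. The fingers move at their own pace and stop on an object; FORCE is the grip in N (left out, the last holds). Time passes only in rows, so rows that repeat a pose let the fingers close. It gives the time, the measured TCP pose, the force and the opening at its end, in the units of the state.
- readout.read_state(): the state, without advancing time (a new reading comes with each control period).
- imaging.capture(name): name is "scene" or "top" or "wrist"; returns the picture (420x560x3 uint8, red, green, blue); there is no depth.
- imaging.camera_params(name): a dict with "fx", "fy", "cx", "cy" (pixels), "cam_to_world" (4x4, takes a point from camera to world coordinates); the wrist camera has in their place "tool_from_camera" (4x4, takes a point from camera to tool coordinates, whose origin is the TCP and whose axes are the flange's). Camera axes: x right, y down, z forward; pixel columns grow to the right and rows downward; lengths in mm; the calibration is good to about 2 mm. A picture is of the moment at which its call begins: read the wrist's pose just before it. camera_params takes no time and is no camera call.
- finish_job(): hands the job in, once; it reports no verdict.
The state is a dict: "clock": time; "qpos": joint angles; "qvel": joint speeds; "joint_efforts": joint torques, N m; "tcp_pos": TCP position; "orientation": TCP orientation; "contact_force": force on the tool from outside, world axes, zero at the start; "torque": the same for the moment, N m; "width": finger opening in mm.
Only numpy, scipy, OpenCV 4.12 (cv2) and the standard library are available. Lean on these libraries where they do the work, as an engineer would, in place of code of your own. Each camera call takes 0.05 s, during which the arm holds its last target.

## Working session

There is one attempt and no reset: what is moved stays moved. The work goes in short steps, Python scripts to look and compute and a shell command to move; the robot and the scene stay as the last step left them, time stands still between calls to the robot, and variables do not carry over. Pictures are saved under pics/ and viewed, and the job is handed in when it is done.

```bash
mkdir -p pics; ls
python3 - <<'E'
from rig import readout, imaging
import cv2
s=readout.read_state();print(s)
for n in("scene","top"):
    im=imaging.capture(n);cv2.imwrite(f"pics/{n}0.png",im[:,:,::-1])
    print(n,imaging.camera_params(n))
print(imaging.camera_params("wrist"))
E
```

```text
pics
{'clock': 0.0, 'qpos': array([-0.86980884,  0.50184254, -0.42678185,  1.55143931,  0.22076083,
        1.13826921, -0.21033449]), 'qvel': array([ 2.19300895e-03, -5.01715125e-04, -1.11700776e-03,  7.03230416e-05,
       -9.14381626e-04,  2.20152186e-05, -2.79062600e-03]), 'joint_efforts': array([ 6.06154135e-04, -5.69523346e+01, -5.81609219e+00, -2.80936897e+01,
        1.05120608e-02,  1.16710580e-02,  2.83393268e-05]), 'tcp_pos': array([275.30319203, 588.06926222, 230.26627392]), 'orientation': array([[-9.05689079e-01,  4.23941597e-01, -9.02808017e-04],
       [ 4.23942546e-01,  9.05687514e-01, -1.68641609e-03],
       [ 1.02720021e-04, -1.91010736e-03, -9.99998170e-01]]), 'contact_force': array([-1.10675353,  0.29937053,  0.08513365]), 'torque': array([ 0.03362261, -0.03204548, -0.04442104]), 'width': 85.0416974818642}
scene {'fx': 398.9156729640882, 'fy': 398.9156729640882, 'cx': 280.55833154134916, 'cy': 213.8149087866372, 'cam_to_world': array([[ 8.69653761e-01,  3.99932588e-01, -2.89406741e-01,
         6.99020896e+02],
       [ 4.93623095e-01, -7.11856350e-01,  4.9959661
[... 433 characters left out ...]
-01,  5.24038629e-03,  2.50316287e-02,
         1.31165146e+01],
       [-2.55732433e-02, -1.95996283e-01, -9.80271119e-01,
         7.42933077e+02],
       [ 0.00000000e+00,  0.00000000e+00,  0.00000000e+00,
         1.00000000e+00]])}
{'fx': 294.8902803111866, 'fy': 294.8902803111866, 'cx': 281.2215046204672, 'cy': 203.86970840810065, 'tool_from_camera': array([[-4.01108810e-04, -9.63579148e-01, -2.67423006e-01,
         6.82037961e+01],
       [ 9.99998619e-01, -8.17779496e-04,  1.44672300e-03,
         4.19314760e-01],
       [-1.61272517e-03, -2.67422057e-01,  9.63578146e-01,
        -1.42747686e+02],
       [ 0.00000000e+00,  0.00000000e+00,  0.00000000e+00,
         1.00000000e+00]])}
```

View pics/scene0.png

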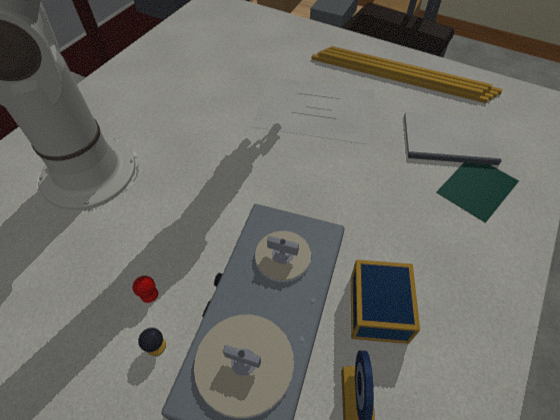

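View pics/top0.png

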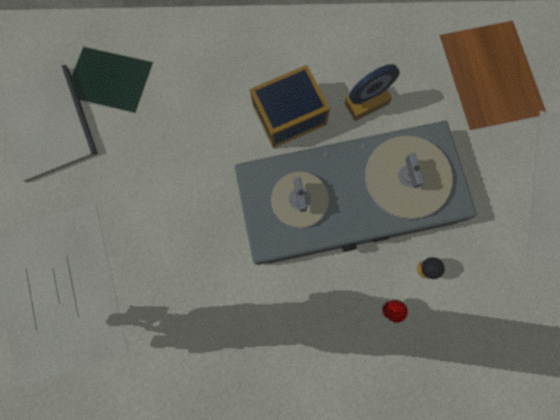

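The larger plate is at top (409,177) with its nut near (413,171), and in the scene view at (243,362). Look-alikes are the small plate's nut at top (299,195), which I leave alone, and the grinder wheel at (375,82). The dark knob is at (432,268) and its red look-alike at (395,310). I'll check the choice in one crop.

```bash
cat > h.py <<'E'
import numpy as np
from rig import readout, imaging
def ray(n,uv,z):
    c=imaging.camera_params(n);T=np.array(c["cam_to_world"])
    d=T[:3,:3]@np.array([(uv[0]-c["cx"])/c["fx"],(uv[1]-c["cy"])/c["fy"],1]);o=T[:3,3]
    return o+d*(z-o[2])/d[2]
def proj(n,p,T=None):
    c=imaging.camera_params(n);T=np.array(c["cam_to_world"]) if T is None else T
    q=T[:3,:3].T@(np.asarray(p)-T[:3,3]);return np.array([c["fx"]*q[0]/q[2]+c["cx"],c["fy"]*q[1]/q[2]+c["cy"]])
E
python3 - <<'E'
import cv2,numpy as np
a=cv2.imread("pics/top0.png")[125:235,355:465];b=cv2.imread("pics/scene0.png")[310:420,190:300]
cv2.imwrite("pics/crop0.png",cv2.resize(np.hstack([a,b]),(800,400),interpolation=cv2.INTER_CUBIC))
from h import *
print("plates",ray("top",(409,177),67),ray("top",(300,200),67),ray("scene",(244,365),67),ray("scene",(282,257),67))
print("knob",ray("top",(432,268),36),ray("scene",(151,340),36))
E
```

```text
plates [ 557.9822392  -197.36613367   67.        ] [516.9829848   -2.33673873  67.        ] [ 565.60189823 -199.83630056   67.        ] [523.60500576  -6.69427908  67.        ]
knob [ 398.3743522  -236.92478776   36.        ] [ 401.72838555 -236.86679248   36.        ]
```

View pics/crop0.png

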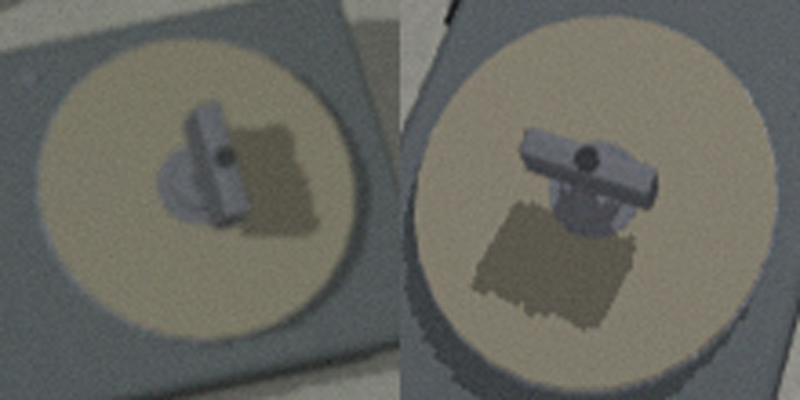

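The crop shows the larger plate's T-bar, with a dark dot at the middle of the bar in both views. I'll triangulate the dot and the bar ends.

Run:
```python
from h import *
f=110/400
def T(u,v): return (355+u*f,125+v*f)
def S(u,v): return (190+(u-400)*f,310+v*f)
def tri(a,b):
    A=[];B=[]
    for n,uv in(("top",a),("scene",b)):
        o=ray(n,uv,0);d=ray(n,uv,100)-o;d/=np.linalg.norm(d);P=np.eye(3)-np.outer(d,d);A.append(P);B.append(P@o)
    return np.linalg.lstsq(np.vstack(A),np.hstack(B),rcond=None)[0]
print("dot",tri(T(226,157),S(587,158)))
for z in(110,):
  for uv in [(226,157)]: print(ray("top",T(*uv),z))
  print("top ends",ray("top",T(210,103),z),ray("top",T(240,213),z))
  print("scene ends",ray("scene",S(524,140),z),ray("scene",S(655,188),z),ray("scene",S(587,158),z))
for p in([562,-198.5,110],[562,-198.5,84]):
  t=(proj("top",p)-[355,125])/f;s=(proj("scene",p)-[190,310])/f+[400,0];print(p,t,s)
```

```text
dot [ 561.4617151  -197.04757183  110.52477494]
[ 560.38670719 -198.53965258  110.        ]
top ends [ 586.71436298 -192.93322517  110.        ] [ 533.53545717 -203.0821328   110.        ]
scene ends [ 536.58157421 -202.15891115  110.        ] [ 592.3834398  -192.20261097  110.        ] [ 562.60253759 -195.64288593  110.        ]
[562, -198.5, 110] [225.67496002 153.66044871] [581.85403718 163.58177127]
[562, -198.5, 84] [208.63191098 170.73257837] [587.45061011 181.67524415]
```

The dot is on the bar's top face, about (561.5, -197, 110), which agrees with the given height. The bar's direction is about 10.5° from +x. I'll move across at the present height.

```bash
python3 -m crank '{"linear":[[-3,-3,-1],[-6,-6,-1],[-9,-9,-1],[-12,-12,-1],[-15,-15,-1],[-18,-18,-1],[-21,-21,-1],[-24,-24,-1],[-27,-27,-1],[-29.6,-29.5,-1]],"rot":[[0,0,0],[0,0,0],[0,0,0],[0,0,0],[0,0,0],[0,0,0],[0,0,0],[0,0,0],[0,0,0],[0,0,0]],"gripper":[8.5,8.5,8.5,8.5,8.5,8.5,8.5,8.5,8.5,8.5]}' 60; python3 -c "
from rig import readout
s=readout.read_state();print(s['qpos'],s['tcp_pos'],s['orientation'])"
```

```text
clock: 0.93
tcp_pos: [417.3, 195.8, 240.8]
orientation: [[-0.906, 0.424, -0.001], [0.424, 0.906, -0.002], [0.0, -0.002, -1.0]]
contact_force: [1.1, 0.6, -1.0]
width: 85.1
[-0.24474131  0.13146877 -0.27354651  1.99819517  0.04279458  1.0188541
  0.59462258] [417.34370693 195.76467063 240.77710274] [[-9.05761668e-01  4.23786361e-01 -9.60152196e-04]
 [ 4.23787424e-01  9.05760060e-01 -1.71250458e-03]
 [ 1.43931426e-04 -1.95802143e-03 -9.99998073e-01]]
```

```bash
python3 -m crank '{"linear":[[-3,-3,0],[-6,-6,0],[-9,-9,0],[-12,-12,0],[-15,-15,0],[-18,-18,0],[-21,-21,0],[-24,-24,0],[-27,-27,0],[-29.7,-29.5,0]],"rot":[[0,0,0.12],[0,0,0.24],[0,0,0.36],[0,0,0.48],[0,0,0.6],[0,0,0.72],[0,0,0.84],[0,0,0.96],[0,0,1.08],[0,0,1.2]],"gripper":[8.5,8.5,8.5,8.5,8.5,8.5,8.5,8.5,8.5,8.5]}'
python3 -m crank '{"linear":[[0,0,0],[0,0,0],[0,0,0],[0,0,0],[0,0,0],[0,0,0],[0,0,0],[0,0,0],[0,0,0],[0,0,0]],"rot":[[0,0,0.12],[0,0,0.24],[0,0,0.36],[0,0,0.48],[0,0,0.6],[0,0,0.72],[0,0,0.84],[0,0,0.96],[0,0,1.08],[0,0,1.2]],"gripper":[8.5,8.5,8.5,8.5,8.5,8.5,8.5,8.5,8.5,8.5]}'
python3 - <<'E'
from rig import readout, imaging
import cv2,numpy as np
s=readout.read_state();print(s['qpos'],s['tcp_pos'],s['orientation'].tolist())
np.savez("w1.npz",p=s['tcp_pos'],R=s['orientation'])
cv2.imwrite("pics/w1.png",imaging.capture("wrist")[:,:,::-1])
E
```

```text
clock: 1.77
tcp_pos: [559.7, -195.6, 241.0]
orientation: [[0.073, 0.997, -0.002], [0.997, -0.073, -0.002], [-0.002, -0.001, -1.0]]
contact_force: [0.9, 0.8, 0.7]
width: 84.7
clock: 2.6
tcp_pos: [559.4, -195.4, 240.5]
orientation: [[0.958, 0.288, -0.003], [0.288, -0.958, -0.001], [-0.003, 0.001, -1.0]]
contact_force: [0.7, 0.4, -0.7]
width: 84.9
[-0.00334359  0.37234835  0.37524807  1.71190172 -0.14868067  1.08761784
 -0.8605885 ] [ 559.3983539  -195.43457367  240.54617584] [[0.9576223470989874, 0.2880158154601952, -0.0025160249254186575], [0.2880130597568939, -0.9576254516025817, -0.0014042266282444096], [-0.002813848982872154, 0.0006200707624039136, -0.9999958488744597]]
```

View pics/w1.png

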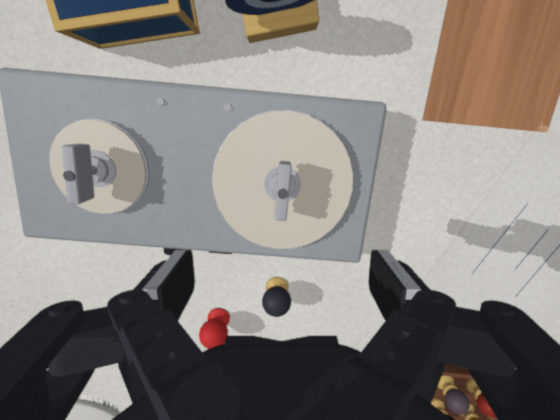

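The wrist view has the large plate's nut at (283,190), on the plate centred near (284,180). The bar is tilted slightly in the image. The dark knob at (277,300) and the red one at (214,330) are well clear of it.

Run:
```python
import cv2
a=cv2.imread("pics/w1.png")[140:240,233:333]
cv2.imwrite("pics/w1c.png",cv2.resize(a,(600,600),interpolation=cv2.INTER_CUBIC))
```

```text
(no output)
```

View pics/w1c.png

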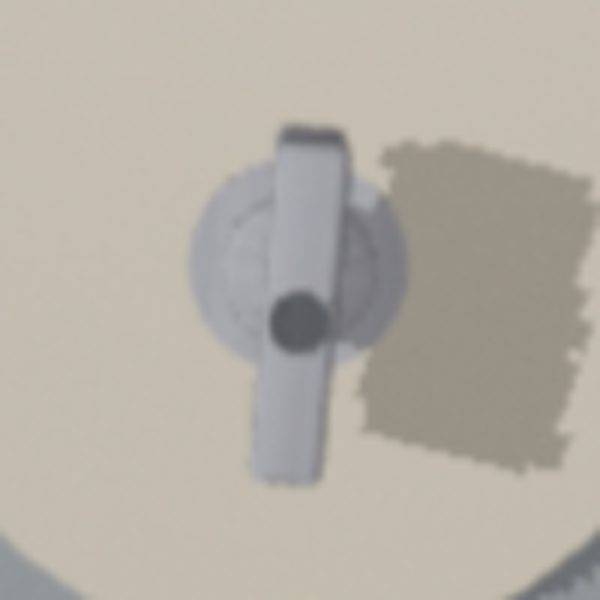

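In the crop the dot is at (299,322) and the ends of the top face at about (310,148) and (287,480).

Run:
```python
from h import *
w=np.load("w1.npz");c=imaging.camera_params("wrist");W=np.eye(4);W[:3,:3]=w["R"];W[:3,3]=w["p"];T=W@np.array(c["tool_from_camera"])
def r(u,v,z=110):
    u=233+u/6;v=140+v/6
    d=T[:3,:3]@np.array([(u-c["cx"])/c["fx"],(v-c["cy"])/c["fy"],1]);o=T[:3,3];return o+d*(z-o[2])/d[2]
D=r(299,322);a=r(310,148);b=r(287,480)
print(D,a,b,np.linalg.norm(a-b),np.degrees(np.arctan2(*(a-b)[1::-1])))
t=np.array([(D[0]+561.5)/2,(D[1]-197)/2,80]);print(w["R"].T@(t-w["p"]),np.degrees(np.arctan2(w["R"][1,0],w["R"][0,0])))
t[:2]=D[:2];print(w["R"].T@(t-w["p"]))
```

```text
[ 561.27171696 -195.50419329  110.        ] [ 588.22641912 -189.14133073  110.        ] [ 535.40005134 -201.27567524  110.        ] 54.202098200148065 12.936570002077818
[  2.1195742    1.25576357 160.54165677] 16.739106358677116
[  2.22567566   0.50667772 160.54089372]
```

Both estimates agree: centre about (561.4,-196), bar angle about 12°. Next I descend with the fingers partly closed, then grip.

```bash
python3 -m crank '{"linear":[[0.1,0.05,2],[0.2,0.1,4.5],[0.2,0.1,7],[0.2,0.1,9.5],[0.2,0.1,11.5],[0.2,0.1,13],[0.2,0.1,14],[0.2,0.1,15],[0.2,0.1,15.7],[0.2,0.1,15.9]],"rot":[[0,0,0.04],[0,0,0.08],[0,0,0.08],[0,0,0.08],[0,0,0.08],[0,0,0.08],[0,0,0.08],[0,0,0.08],[0,0,0.08],[0,0,0.08]],"gripper":[6,5,5,5,5,5,5,5,5,5]}'
python3 - <<'E'
from rig import readout, imaging
import cv2,numpy as np
s=readout.read_state();print(s['qpos'],s['tcp_pos'],s['torque'])
cv2.imwrite("pics/w2.png",np.hstack([imaging.capture("wrist")[:,:,::-1]]))
E
```

```text
clock: 3.48
tcp_pos: [560.8, -195.9, 80.6]
orientation: [[0.979, 0.205, -0.004], [0.205, -0.979, -0.001], [-0.004, 0.0, -1.0]]
contact_force: [-0.5, 0.0, -0.6]
width: 50.1
[ 0.0363399   0.57483871  0.33256833  1.82439314 -0.25023655  0.78683336
 -0.86718924] [ 560.79069382 -195.86358862   80.57123646] [ 0.01668547 -0.00674878  0.00957427]
```

View pics/w2.png

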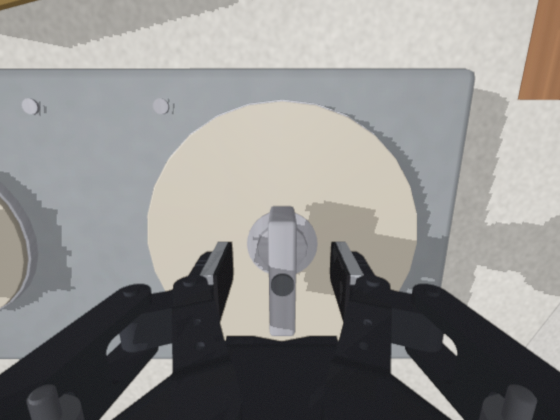

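The bar at (282,285) stands upright, midway between the pads at (222,280) and (343,280). I'm closing the gripper.

```bash
python3 -m crank '{"linear":[[0,0,0],[0,0,0],[0,0,0],[0,0,0],[0,0,0],[0,0,0]],"rot":[[0,0,0],[0,0,0],[0,0,0],[0,0,0],[0,0,0],[0,0,0]],"gripper":[0.8,0.8,0.8,0.8,0.8,0.8]}' 60
python3 - <<'E'
from rig import readout
s=readout.read_state();print(s['qpos'],s['tcp_pos'],s['contact_force'],s['torque'],s['width'],s['orientation'].tolist())
E
```

```text
clock: 4.03
tcp_pos: [561.5, -196.1, 81.8]
orientation: [[0.979, 0.205, -0.002], [0.204, -0.979, -0.001], [-0.002, 0.001, -1.0]]
contact_force: [-0.8, -0.0, 5.7]
width: 11.0
[ 0.03611172  0.57327652  0.33300875  1.82350596 -0.25011892  0.78757771
 -0.86732581] [ 561.52999527 -196.06392832   81.78244952] [-0.82098202 -0.01201109  5.70559199] [0.13566647 0.25620589 0.04741032] 10.972803433986634 [[0.9788644557820396, 0.2045000243484302, -0.002029100298788509], [0.20449755776198375, -0.9788661311140104, -0.001358759461085935], [-0.002264083901993355, 0.0009150952848581314, -0.9999970182579069]]
```

Gripped: the opening is 11 mm on a 12 mm bar. Now a small feel in one direction (tool +z, clockwise seen from above).

```bash
python3 -m crank '{"linear":[[0,0,0],[0,0,0],[0,0,0]],"rot":[[0,0,0.03],[0,0,0.05],[0,0,0.05]],"gripper":[0.8,0.8,0.8]}'
python3 - <<'E'
from rig import readout
import numpy as np
s=readout.read_state();R=s['orientation'];print(s['qpos'],s['tcp_pos'],s['contact_force'],s['torque'],s['width'],np.arctan2(R[1,0],R[0,0]))
E
```

```text
clock: 4.28
tcp_pos: [561.5, -196.0, 81.8]
orientation: [[0.988, 0.154, -0.002], [0.154, -0.988, -0.001], [-0.002, 0.001, -1.0]]
contact_force: [-0.1, 0.6, 0.3]
width: 11.0
[ 0.02656494  0.57494548  0.3457112   1.82387295 -0.25987485  0.7888764
 -0.9100918 ] [ 561.50548862 -196.04521986   81.83846002] [-0.13867531  0.55639892  0.28551804] [ 0.03022668  0.15803319 -0.0532477 ] 11.044946421179006 0.15510954202271574
```

```bash
python3 -m crank '{"linear":[[0,0,0],[0,0,0],[0,0,0]],"rot":[[0,0,0.04],[0,0,0.06],[0,0,0.06]],"gripper":[0.8,0.8,0.8]}'
python3 - <<'E'
from rig import readout,imaging
import numpy as np,cv2
s=readout.read_state();R=s['orientation'];print(s['qpos'],s['tcp_pos'],s['contact_force'],s['torque'],s['width'],np.arctan2(R[1,0],R[0,0]))
cv2.imwrite("pics/w3.png",imaging.capture("wrist")[:,:,::-1])
E
```

```text
clock: 4.53
tcp_pos: [561.5, -196.0, 81.8]
orientation: [[0.995, 0.095, -0.002], [0.095, -0.995, -0.001], [-0.002, 0.001, -1.0]]
contact_force: [-1.0, 0.1, 0.9]
width: 11.1
[ 0.01524075  0.5771651   0.3607454   1.82425871 -0.27149493  0.79041362
 -0.96075288] [ 561.51092441 -196.00595892   81.83807108] [-0.97025813  0.05684644  0.86019313] [ 0.07150332  0.14238389 -0.0427971 ] 11.071284701750692 0.09489709286829105
```

View pics/w3.png

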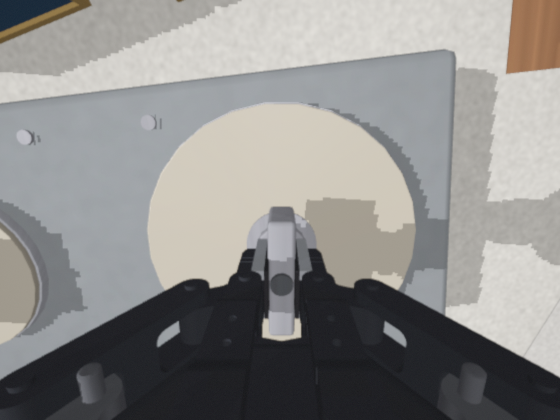

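The housing has turned about 6° in the view while the bar stays upright between the pads at (282,212)–(281,330). So the nut follows the gripper and clockwise (-) is the free direction. About 0.11 rad is done and about 0.94 remains.

```bash
python3 -m crank '{"linear":[[0,0,0],[0,0,0],[0,0,0],[0,0,0],[0,0,0],[0,0,0],[0,0,0],[0,0,0],[0,0,0],[0,0,0]],"rot":[[0,0,0.08],[0,0,0.18],[0,0,0.28],[0,0,0.38],[0,0,0.48],[0,0,0.58],[0,0,0.68],[0,0,0.78],[0,0,0.86],[0,0,0.94]],"gripper":[0.8,0.8,0.8,0.8,0.8,0.8,0.8,0.8,0.8,0.8]}'
python3 - <<'E'
from rig import readout,imaging
import numpy as np,cv2
s=readout.read_state();R=s['orientation'];print(s['qpos'],s['tcp_pos'],s['contact_force'],s['torque'],s['width'],np.arctan2(R[1,0],R[0,0]))
cv2.imwrite("pics/w4.png",imaging.capture("wrist")[:,:,::-1])
E
```

```text
clock: 5.42
tcp_pos: [561.6, -195.7, 81.9]
orientation: [[0.662, -0.749, -0.002], [-0.749, -0.662, -0.001], [-0.0, 0.002, -1.0]]
contact_force: [0.2, -0.6, 0.0]
width: 10.9
[-0.15352909  0.62655913  0.59300995  1.82997779 -0.45888214  0.82712352
 -1.74821543] [ 561.64193276 -195.72782108   81.86386852] [ 0.15948356 -0.56520591  0.01772964] [0.19249919 0.01308427 0.16038502] 10.949784194486087 -0.8468813089636377
```

View pics/w4.png

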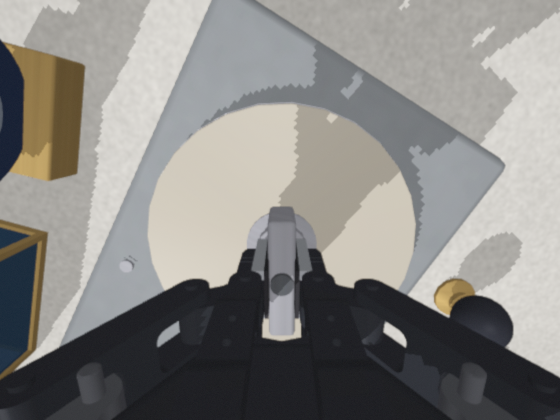

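The bar is still square in the pads, upright at (282,270), and the wrist has turned 60.3° in all. The dark knob at (475,315) is standing and clear. I'm releasing and rising.

```bash
python3 -m crank '{"linear":[[0,0,0],[0,0,0],[0,0,0],[0,0,0],[0,0,0]],"rot":[[0,0,0],[0,0,0],[0,0,0],[0,0,0],[0,0,0]],"gripper":[2,4,5,5,5]}'
python3 -m crank '{"linear":[[0,0,-1],[0,0,-2.5],[0,0,-4.5],[0,0,-7],[0,0,-9.5],[0,0,-12],[0,0,-14],[0,0,-15.5],[0,0,-16],[0,0,-16]],"rot":[[0,0,0],[0,0,0],[0,0,0],[0,0,0],[0,0,0],[0,0,0],[0,0,0],[0,0,0],[0,0,0],[0,0,0]],"gripper":[5,5,5,5,5,5,5,5,5,5]}'
python3 - <<'E'
from rig import readout,imaging
import numpy as np,cv2
s=readout.read_state();R=s['orientation'];np.savez("w5.npz",p=s['tcp_pos'],R=R)
a=imaging.capture("wrist")[:,:,::-1];cv2.imwrite("pics/w5.png",a)
b=imaging.capture("scene")[:,:,::-1];cv2.imwrite("pics/s5.png",b)
E
```

```text
clock: 5.88
tcp_pos: [561.6, -195.8, 81.8]
orientation: [[0.659, -0.752, -0.002], [-0.752, -0.659, -0.001], [-0.001, 0.002, -1.0]]
contact_force: [0.3, 0.3, -0.2]
width: 49.7
clock: 6.72
tcp_pos: [562.8, -196.2, 243.9]
orientation: [[0.66, -0.752, 0.001], [-0.752, -0.66, -0.002], [0.002, -0.0, -1.0]]
contact_force: [-0.2, -0.7, -0.1]
width: 50.1
```

View pics/w5.png

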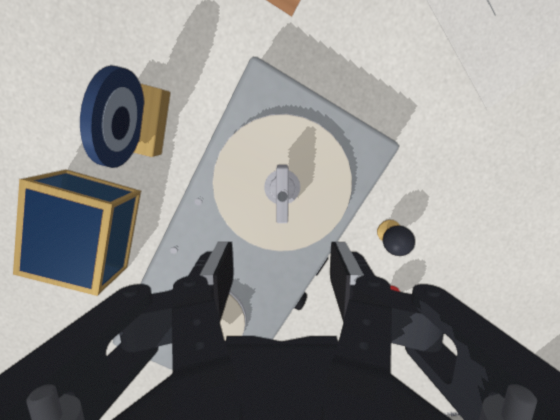

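View pics/s5.png

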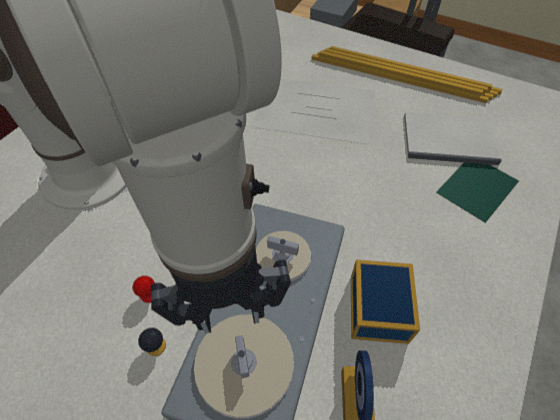

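The nut stands free at (282,195), its bar upright in the wrist image, so at about -48.7° against about 12° at the start. The knob is at (151,340) in the scene view, the same pixel as before. The small nut at (283,245) looks unchanged. The gripper is clear, so I'm handing in.

```bash
python3 -c "
from rig import finish_job
print(finish_job())"
```

```text
the job is handed in; nothing more can be done
None
```

I slackened the larger plate's nut by about 60° clockwise seen from above, let go of it, and handed the job in at about 7 s. The first small try went clockwise and the nut gave, so I did not need to try the other way.

- **Amount turned:** the wrist turned 60.3° while holding the bar, and the bar stayed square between the pads. After release the bar reads about -48.7°, against 12–13° in the first pictures, which makes the turn 60–62°. The picture estimates of the starting angle differ by about 1°.
- **Torque reading:** during the feel test it stayed near the noise, about 0.05 N m, and did not show the expected drag clearly. I therefore judged the free direction from the pictures: the bar moved with the gripper while the housing did not.
- **The rest of the scene:** the stone-topped knob is still standing at the same pixel in the scene view. The smaller plate's nut looks unchanged, and I did not go near it or the red look-alike. The gripper ended about 160 mm above its gripping height, touching nothing.

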